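# Snug down the canister's tapered plug and collar it with the tracker tag

### The arm

A 6-joint arm with a two-finger parallel gripper is mounted at the origin on the work surface. World frame = base frame: x ahead of the robot, y to its left, z up, the work surface at z = 0. Lengths are in m, angles in rad, forces in N, time in s.
With the tool pointing down it reaches from about 0.275 to 0.975 m from the base axis. Payload 8.4 kg.
Tool frame: the origin (TCP) lies midway between the tips of the shut fingers; the grasp point (between the pads) lies 19 mm behind it; z points along the fingers, y is the line along which they close (so a half turn about z gives the same grasp; the last joint's range is limited). The gripper opens to 92 mm and grips with 3 to 60 N. Pads are 20 mm wide; open, the fingers measure 128 mm over their backs; the gripper's body (75 mm by 189 mm) begins 69 mm behind the grasp point.
Start: joints at [1.107, 0.353, 1.633, -0, 1.155, -0.002], TCP at [0.278, 0.56, 0.178] pointing down, gripper open.
Joint ranges: [-2.63, 2.63], [-0.92, 2.1], [0.06, 2.66], [-1.3, 4.44], [0, 2.69], [-3.02, 3.02]. Speed limits (rad/s): [2.22, 2.22, 2.79, 3.14, 3.14, 3.14].

### API

Orientations are given as a 3x3 rotation matrix whose columns are the frame's x, y, z axes.
In Python, from station import readout, vision, job, finder gives the robot as it stands. The module is installed in compiled form; this text tells all that it offers.
- The arm moves only by the shell command python3 -m inch 'ROWS' [FORCE]. ROWS is JSON, a list of rows, each a list of 5 numbers: the shift along the world's x, y, z in m, then the turn about the world's z in rad, then the finger opening in m, from 0 to 0.0919. In form: [[dx, dy, dz, twist, grip], ...]. A call has 1 to 20 rows; each row is the pose to reach, as a shift and turn from the pose commanded when the call began; what a row does not reach only later rows make up. A row lasts 1/12 s, in which the tool goes at most 41.7 mm and 7.16 degrees, less where a joint would pass 70% of its speed; a pose out of reach is approached as far as the arm can. A call with a gripper value outside its range is refused whole. The fingers move at their own pace and stop on an object; FORCE is the grip in N (left out, the last holds). Time passes only in rows, so rows that repeat a pose let the fingers close. It gives the time, the measured TCP pose, the force, the opening and the grip force at its end, in the units of the state.
- readout.get_state(): the state, without advancing time (a new reading comes with each control period).
- vision.camera(name): name is "scene" or "side" or "wrist"; returns the picture (400x640x3 uint8, blue, green, red); there is no depth.
- vision.camera_params(name): a dict with "mtx" (3x3 intrinsics, pixels), "pose" (4x4, takes a point from camera to world coordinates); the wrist camera has in their place "T_tool_cam" (4x4, takes a point from camera to tool coordinates, whose origin is the TCP and whose axes are the flange's). Camera axes: x right, y down, z forward; pixel columns grow to the right and rows downward; lengths in m; the calibration is good to about 2 mm. The wrist camera is an equidistant fisheye: a pixel r from the principal point sees the ray r / f radians off the axis. A picture is of the moment at which its call begins: read the wrist's pose just before it. camera_params takes no time and is no camera call.
- job.hand_in(): hands the job in; it is judged then, once.
Trained networks look in the newest picture that a camera, given by its name, has taken for a name from the list of things; names that differ only in an ending like _2 or _b are one class to them, and where a whole thing is asked for, a point or a joint stands for the part that bears it (a point fixed in the world has none). Each returns a list of dicts, best first, with "confidence" (0 to 1); they miss things now and then, are a little off and sometimes report something else, mostly with a low value. They report only what shows in the picture. A call takes as long as a camera call. They do not tell look-alikes from the thing itself.
- finder.silhouettes(camera, thing): "mask" (400x640 bool, what is visible of it).
- finder.place_of(camera, thing): "position" ([x, y, z] in m, in world coordinates, good to about 4 mm: a listed point, or the origin of a listed thing).
The state is a dict: "t": time; "joints": joint angles; "joint_velocities": joint speeds; "joint_efforts": joint torques, N m; "position": TCP position; "eef_rot": TCP orientation; "wrist_force": force on the tool from outside, world axes, zero at the start; "ft_torque": the same for the moment, N m; "finger_gap": finger opening in m; "grasp_force": force on a finger pad.
Only numpy, scipy, OpenCV 4.12 (cv2) and the standard library are available. Lean on these libraries where they do the work, as an engineer would, in place of code of your own. Each camera call takes 0.05 s, during which the arm holds its last target. There are 200 camera calls.

### The job

Screw the black plug on the aluminium canister down clockwise until it goes snug: it turns easily at first, then the taper bites; pull it up firm, and do not force it further or it will split the neck. Then slip the orange tracker tag over the plug so that its ring lies flat on the canister's shoulder, let go, and leave the other things on the shelf where they are.

Things in the scene. Friction and masses are not known exactly. Their poses are not given: they have to be found in the camera images.
- shoulder (a point): Centre of the flat top face (shoulder) of the squat aluminium canister, an upright cylinder 56 mm in diameter, its shoulder 64 mm above the shelf; z up. It is held fast in a spring clip on a 70 mm square foot and neither moves nor turns. A bare neck, 30 mm in diameter and 8 mm high, stands on the shoulder, the plug above it.
- plug_grip (a point): Centre (half-way up) of the black round fluted knob that heads the tapered threaded plug: 34 mm in diameter, 28 mm high, its underside 13 mm and its top 41 mm above the shoulder, on the canister's axis. z up; turns with the plug. Already started in its thread; tightens clockwise seen from above; grip it from above at any yaw. It sinks too little to see and stays where it is left.
- plug_mark (a point): Yellow mark on the plug's top, which turns with it. The plug runs freely at about 0.06 N m for a hidden 1.1 to 3.2 rad, new each time. Then the taper bites: it moves on from 0.35 N m, plus 0.05 N m per 0.1 rad. Snug is 0.45 to 0.7 N m while turning (0.2 to 0.7 rad of bite); held still it reads up to 0.12 less. Past 0.8 N m (0.9 rad) the neck splits.
- seal (a point): The sealing ring inside the neck, under the plug, out of sight; z up, does not turn. The biting taper presses it down by 0.05 mm for each 0.1 rad of bite, far too little for pose readings to show.
- tag_center (a point): Centre (half-way up) of the ring of the orange plastic tracker tag, which lies flat and loose on the shelf, 5 mm below this point. Ring 60 mm outside, 44 mm hole, 10 mm high; a pod 22 mm wide and 10 mm high sticks out along this frame's +x to 45 mm from the centre; z up. About 40 g. It can be gripped across its outside, along its y.
- power_bank: White round power bank, 70 mm in diameter, 22 mm high. Bystander: leave it alone. Origin at the centre of its underside, z up.
- key_dish: White ceramic dish, 92 mm across, 20 mm high, with two keys in it. Bystander: leave it alone. Origin at the centre of its underside, z up.
- pump_head: Chrome bike pump head, about 110 mm long, 31 mm high. Bystander: leave it alone. Origin at the centre of its underside, z up.
- earbud_case: Black earbud case, 46 x 60 x 26 mm. Bystander: leave it alone. Origin at the centre of its underside, z up.
- torch: Aluminium pocket torch with a red head, lying, 110 mm long, 32 mm at the head. Bystander: leave it alone. Origin at the centre of its underside, z up.
- tape: Yellow tape measure case, 62 x 32 x 60 mm. Bystander: leave it alone. Origin at the centre of its underside, z up.
There are look-alikes about, which are no part of the job. Of the things like the part that bears tag_center, leave any that is green, turquoise or yellow; of the rest the larger one is meant.

How it is judged:
By the outcome, as a careful person would: the job done as asked, in the order asked, and still so for the second after the job is handed in, with the robot touching nothing.
It also fails if it takes over 72 s, if anything falls off the work surface, if the arm or the gripper's body presses on something with over 40 N, if the wrist force passes 120 N, or if a joint passes its speed limit or range.

## Working session

There is one attempt and no reset: what is moved stays moved. The work goes in short steps, Python scripts to look and compute and a shell command to move; the robot and the scene stay as the last step left them, time stands still between calls to the robot, and variables do not carry over. Pictures are saved under pics/ and viewed, at most 10 in all, crops included, and the job is handed in when it is done.

```bash
mkdir -p pics
python3 - <<'E'
from station import readout, vision, finder
import cv2, numpy as np
s=readout.get_state(); print({k:np.round(v,3).tolist() for k,v in s.items()})
ims=[]
for c in ("scene","side"):
    im=vision.camera(c); cv2.imwrite(f"pics/{c}0.png",im)
    for n in ("shoulder","plug_grip","plug_mark","tag_center","power_bank","key_dish","pump_head","earbud_case","torch","tape"):
        for d in finder.place_of(c,n)[:3]: print(c,n,np.round(d["position"],4),round(d["confidence"],2))
E
```

```text
{'t': 0.0, 'joints': [1.107, 0.354, 1.634, -0.0, 1.155, -0.002], 'joint_velocities': [0.001, -0.0, 0.0, -0.0, 0.002, 0.002], 'joint_efforts': [0.002, -59.384, -33.421, 0.07, 0.024, -0.0], 'position': [0.278, 0.559, 0.178], 'eef_rot': [[-0.895, 0.446, -0.001], [0.446, 0.895, -0.001], [-0.0, -0.001, -1.0]], 'wrist_force': [0.174, -0.288, -1.231], 'ft_torque': [0.013, 0.049, 0.065], 'grasp_force': 0.0, 'finger_gap': 0.092}
scene shoulder [ 0.5008 -0.2387  0.0842] 0.79
scene shoulder [ 0.5036 -0.2389  0.1124] 0.38
scene plug_mark [ 0.4988 -0.2291  0.125 ] 0.71
scene tag_center [0.5713 0.2401 0.023 ] 0.81
scene tag_center [0.2677 0.2403 0.0035] 0.74
scene tag_center [0.3007 0.4275 0.0028] 0.64
scene power_bank [ 0.5161 -0.0274  0.0197] 0.74
scene key_dish [0.7377 0.1473 0.0182] 0.89
scene key_dish [0.7088 0.3257 0.0184] 0.33
scene pump_head [ 0.7364 -0.1489  0.018 ] 0.81
scene earbud_case [ 0.4318 -0.4381  0.0186] 0.72
scene earbud_case [0.5706 0.2407 0.0234] 0.7
scene torch [0.7079 0.3276 0.0165] 0.96
scene tape [0.5094 0.4097 0.0161] 0.77
side shoulder [ 0.4991 -0.2382  0.0841] 0.92
side plug_grip [ 0.5026 -0.2383  0.1088] 0.68
side plug_mark [ 0.7397 -0.1486  0.0189] 0.43
side plug_mark [ 0.4965 -0.2293  0.1199] 0.41
side tag_center [0.1711 0.3008 0.0042] 0.89
side tag_center [0.3011 0.4267 0.004 ] 0.83
side tag_center [0.5694 0.2404 0.021 ] 0.69
side power_bank [ 0.5172 -0.027   0.0182] 0.68
side key_dish [0.7433 0.1441 0.0177] 0.9
side pump_head [ 0.7387 -0.1505  0.0188] 0.68
side pump_head [ 0.5011 -0.2348  0.1074] 0.36
side earbud_case [ 0.4296 -0.441   0.0156] 0.72
side tape [ 0.5036 -0.2347  0.1093] 0.6
side tape [0.5031 0.4085 0.0198] 0.58
```

View pics/scene0.png

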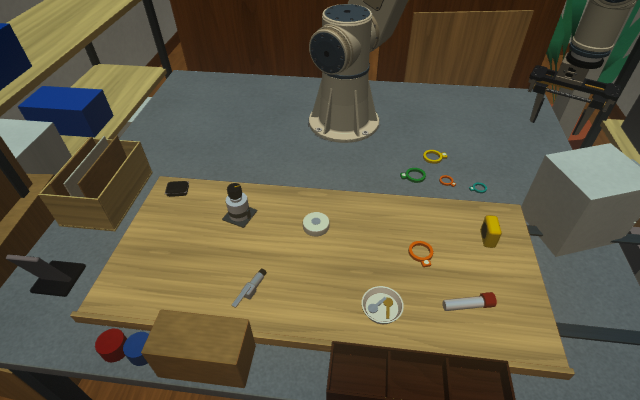

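View pics/side0.png

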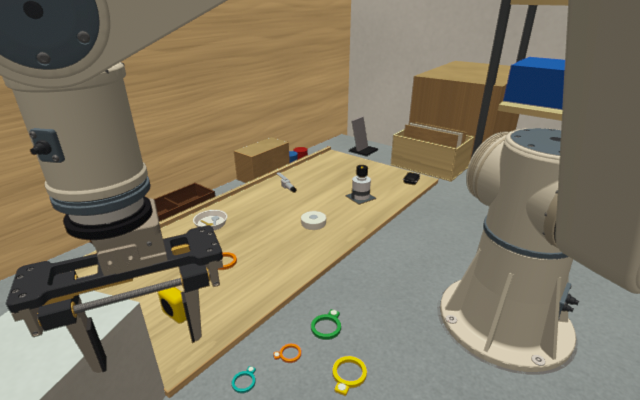

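The shelf scene: black plug on its canister at scene pixel (237,195). The larger orange tag is on the shelf at (421,251), with its pod pointing away from the robot. The small orange one at (447,181) and the green, turquoise and yellow ones are decoys. I'll move above the plug, pre-winding the wrist counter-clockwise.

```bash
python3 -m inch '[[0.223,-0.797,0.03,1.2,0.08],[0.223,-0.797,0.03,1.2,0.08],[0.223,-0.797,0.03,1.2,0.08],[0.223,-0.797,0.03,1.2,0.08],[0.223,-0.797,0.03,1.2,0.08],[0.223,-0.797,0.03,1.2,0.08],[0.223,-0.797,0.03,1.2,0.08],[0.223,-0.797,0.03,1.2,0.08],[0.223,-0.797,0.03,1.2,0.08],[0.223,-0.797,0.03,1.2,0.08],[0.223,-0.797,0.03,1.2,0.08],[0.223,-0.797,0.03,1.2,0.08],[0.223,-0.797,0.03,1.2,0.08],[0.223,-0.797,0.03,1.2,0.08],[0.223,-0.797,0.03,1.2,0.08],[0.223,-0.797,0.03,1.2,0.08],[0.223,-0.797,0.03,1.2,0.08],[0.223,-0.797,0.03,1.2,0.08],[0.223,-0.797,0.03,1.2,0.08],[0.223,-0.797,0.03,1.2,0.08]]' 30
cat > look.py <<'E'
from station import readout, vision, finder
import cv2, numpy as np
def st():
    s=readout.get_state(); print({k:np.round(v,3).tolist() for k,v in s.items() if k in("t","joints","position","wrist_force","ft_torque","finger_gap","grasp_force")}); return s
E
python3 - <<'E'
from look import *
s=st()
im=vision.camera("wrist"); cv2.imwrite("pics/w1.png",im)
for n in ("shoulder","plug_grip","plug_mark"):
    for d in finder.place_of("wrist",n)[:3]: print(n,np.round(d["position"],4),round(d["confidence"],2))
vision.camera("scene")
for n in ("tag_center","shoulder"):
    for d in finder.place_of("scene",n)[:3]: print(n,np.round(d["position"],4),round(d["confidence"],2))
im=vision.camera("side")
for n in ("tag_center","shoulder"):
    for d in finder.place_of("side",n)[:3]: print(n,np.round(d["position"],4),round(d["confidence"],2))
E
```

```text
t: 2.77
position: [0.495, -0.2159, 0.2077]
eef_rot: [[-0.74, -0.673, 0.001], [-0.673, 0.74, -0.0], [-0.0, -0.0, -1.0]]
wrist_force: [0.6, 1.4, -0.2]
finger_gap: 0.0799
grasp_force: 0.0
{'t': 2.767, 'joints': [-0.414, 0.192, 1.783, 0.0, 1.166, -2.723], 'position': [0.495, -0.216, 0.208], 'wrist_force': [0.559, 1.407, -0.152], 'ft_torque': [0.078, -0.003, -0.057], 'grasp_force': 0.0, 'finger_gap': 0.08}
shoulder [ 0.5032 -0.2399  0.0816] 0.92
plug_grip [ 0.5001 -0.2353  0.1105] 0.76
plug_grip [ 0.4345 -0.4366  0.0161] 0.63
plug_mark [ 0.4969 -0.2284  0.1242] 0.9
tag_center [0.5714 0.242  0.0207] 0.89
tag_center [0.2657 0.239  0.0052] 0.73
tag_center [0.2987 0.429  0.0009] 0.66
shoulder [ 0.5021 -0.2381  0.0851] 0.9
tag_center [0.2813 0.3297 0.0018] 0.83
tag_center [0.2658 0.2369 0.0047] 0.76
tag_center [0.5743 0.2395 0.0244] 0.72
shoulder [ 0.5026 -0.2379  0.0834] 0.95
```

View pics/w1.png

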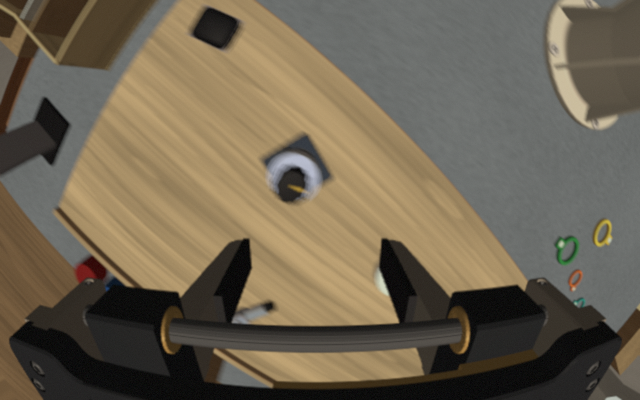

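Wrist view: plug near (293,183), with its yellow mark at (297,188). It lies just ahead of the tool, which is still catching up, so I'll finish the approach and check.

```bash
python3 -m inch '[[0.006,-0.022,-0.03,0,0.08],[0.006,-0.022,-0.03,0,0.08],[0.006,-0.022,-0.03,0,0.08]]'
python3 - <<'E'
from look import *
s=st()
im=vision.camera("wrist"); cv2.imwrite("pics/w2.png",im)
for n in ("shoulder","plug_grip","plug_mark"):
    for d in finder.place_of("wrist",n)[:2]: print(n,np.round(d["position"],4),round(d["confidence"],2))
st()
E
```

```text
t: 3.52
position: [0.5, -0.2349, 0.1764]
eef_rot: [[-0.74, -0.673, -0.003], [-0.673, 0.74, 0.001], [0.001, 0.003, -1.0]]
wrist_force: [-0.1, 0.9, 0.4]
finger_gap: 0.08
grasp_force: 0.0
{'t': 3.517, 'joints': [-0.442, 0.244, 1.79, 0.0, 1.11, -2.751], 'position': [0.5, -0.235, 0.176], 'wrist_force': [-0.078, 0.901, 0.449], 'ft_torque': [0.076, 0.045, 0.02], 'grasp_force': 0.0, 'finger_gap': 0.08}
shoulder [ 0.4991 -0.2402  0.083 ] 0.9
plug_grip [ 0.5012 -0.2389  0.1099] 0.66
plug_mark [ 0.4962 -0.2297  0.1217] 0.7
{'t': 3.717, 'joints': [-0.441, 0.242, 1.788, 0.0, 1.111, -2.751], 'position': [0.501, -0.235, 0.178], 'wrist_force': [0.811, 0.609, 0.006], 'ft_torque': [0.127, 0.023, -0.055], 'grasp_force': 0.0, 'finger_gap': 0.08}
```

```bash
python3 -m inch '[[0,-0.0035,-0.04,0,0.06],[0,-0.0035,-0.075,0,0.05],[0,-0.0035,-0.085,0,0.05],[0,-0.0035,-0.085,0,0.05],[0,-0.0035,-0.085,0,0.05]]'
python3 -m inch '[[0,0,0,0,0.02],[0,0,0,0,0.02],[0,0,0,0,0.02],[0,0,0,0,0.02],[0,0,0,0,0.02],[0,0,0,0,0.02]]' 30
python3 - <<'E'
from look import *
s=st();print(np.round(s["joint_efforts"],3))
E
```

```text
t: 4.13
position: [0.5013, -0.239, 0.0935]
eef_rot: [[-0.74, -0.673, 0.0], [-0.673, 0.74, -0.0], [-0.0, -0.0, -1.0]]
wrist_force: [0.6, -0.1, 0.7]
finger_gap: 0.0505
grasp_force: 0.0
t: 4.63
position: [0.501, -0.2392, 0.0929]
eef_rot: [[-0.74, -0.673, 0.0], [-0.673, 0.74, -0.0], [-0.0, -0.0, -1.0]]
wrist_force: [-0.6, -0.0, 0.5]
finger_gap: 0.0201
grasp_force: 0.0
{'t': 4.633, 'joints': [-0.448, 0.344, 1.862, 0.0, 0.935, -2.757], 'position': [0.501, -0.239, 0.093], 'wrist_force': [-0.639, -0.02, 0.491], 'ft_torque': [0.096, 0.057, -0.039], 'grasp_force': 0.0, 'finger_gap': 0.02}
[ 1.0000e-02 -5.3846e+01 -2.8454e+01 -6.1000e-02  1.4000e-02  0.0000e+00]
```

Run:
```python
from look import *
im=vision.camera("wrist"); a=im
b=vision.camera("scene"); c=vision.camera("side")
b=cv2.resize(b[130:260,150:350],(400,260)); c=cv2.resize(c[130:260,280:480],(400,260))
cv2.imwrite("pics/g.png",np.vstack([cv2.resize(a,(800,500))[:330],np.hstack([b,c])]))
```

```text
(no output)
```

View pics/g.png

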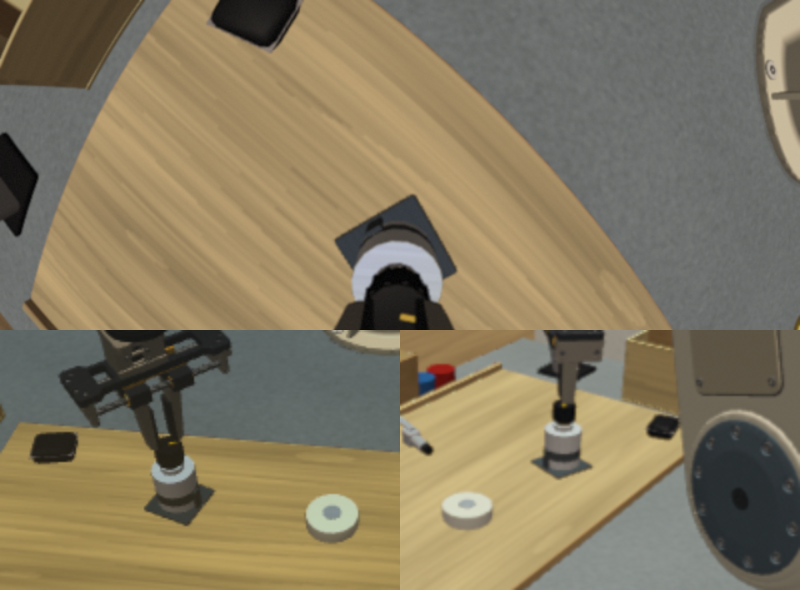

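Run:
```python
from look import *
a=cv2.imread("pics/w2.png")
s=st();w=vision.camera("wrist")
b=vision.camera("scene"); c=vision.camera("side")
r=lambda x:cv2.resize(x,(400,290),interpolation=cv2.INTER_CUBIC)
cv2.imwrite("pics/g2.png",np.vstack([np.hstack([r(a[130:260,240:420]),r(w[170:300,230:410])]),np.hstack([r(b[165:230,195:285]),r(c[150:215,320:410])])]))
```

```text
{'t': 4.783, 'joints': [-0.448, 0.345, 1.862, 0.0, 0.935, -2.757], 'position': [0.501, -0.239, 0.093], 'wrist_force': [0.312, 0.049, 0.354], 'ft_torque': [0.048, 0.03, 0.043], 'grasp_force': 0.0, 'finger_gap': 0.02}
```

View pics/g2.png

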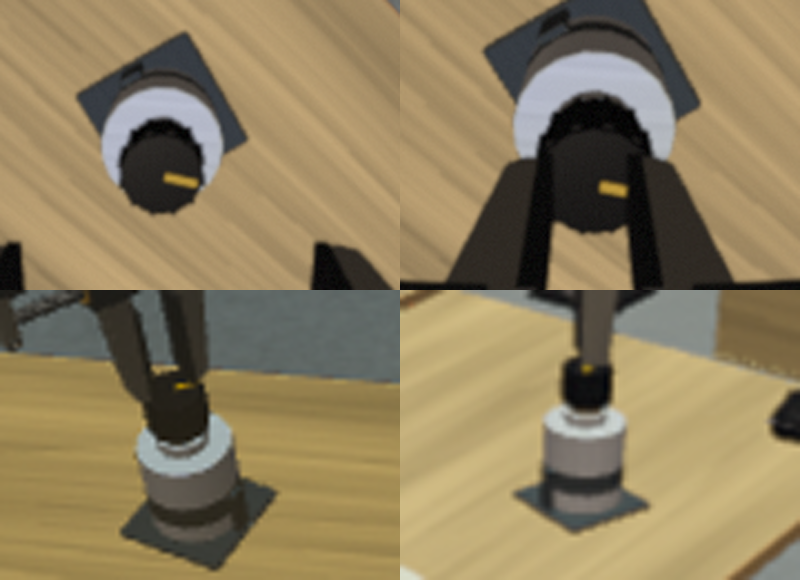

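Run:
```python
from look import *
s=st(); p=s["position"];R=s["eef_rot"]
for c in("scene","side"):
    P=vision.camera_params(c);T=np.linalg.inv(P["pose"]);K=P["mtx"]
    def pr(X):
        q=T@np.r_[X,1];q=K@q[:3];return np.round(q[:2]/q[2],1)
    x0,y0,sc=((195,165,400/90) if c=="scene" else(320,150,400/90))
    im=cv2.imread("pics/g2.png"); 
    for n,X in dict(knobtop=[.5013,-.2385,.125],knobbot=[.5013,-.2385,.097],tipL=p+R@[0,.01,0],tipR=p+R@[0,-.01,0],topL=p+R@[0,.01,-.04],topR=p+R@[0,-.01,-.04],foot=[.5013,-.2385,.02]).items():
        u=pr(X); print(c,n,u,np.round((u-[x0,y0])*[sc,290/65]+[0 if c=="scene" else 400,290]))
```

```text
{'t': 4.933, 'joints': [-0.448, 0.345, 1.862, 0.0, 0.935, -2.757], 'position': [0.501, -0.239, 0.092], 'wrist_force': [0.577, -0.624, 0.271], 'ft_torque': [0.001, -0.016, -0.004], 'grasp_force': 0.0, 'finger_gap': 0.02}
scene knobtop [231.9 186. ] [164. 384.]
scene knobbot [233.7 194. ] [172. 419.]
scene tipL [237.3 193.5] [188. 417.]
scene tipR [230.3 196.7] [157. 431.]
scene topL [234.9 182.1] [177. 366.]
scene topR [227.7 185.3] [145. 381.]
scene foot [238.3 214.4] [192. 510.]
side knobtop [362.2 165. ] [588. 357.]
side knobbot [361.8 173.6] [586. 395.]
side tipL [362.5 176.4] [589. 408.]
side tipR [361.5 173.7] [584. 396.]
side topL [363.1 164. ] [592. 352.]
side topR [362.1 161.4] [587. 341.]
side foot [360.7 196.4] [581. 497.]
```

```bash
cat >> look.py <<'E'
PW=vision.camera_params("wrist")
def wproj(X,s):  # world -> wrist pixel (equidistant)
    t=s["eef_rot"].T@(np.array(X)-s["position"]) if hasattr(s["eef_rot"],"T") else np.array(s["eef_rot"]).T@(np.array(X)-s["position"])
    q=(np.linalg.inv(PW["T_tool_cam"])@np.r_[t,1])[:3]
    K=PW["mtx"];th=np.arctan2(np.hypot(*q[:2]),q[2]);d=q[:2]/np.hypot(*q[:2])*th
    return np.array([K[0,0]*d[0]+K[0,2],K[1,1]*d[1]+K[1,2]])
E
python3 - <<'E'
from look import *
s=readout.get_state(); p=np.array(s["position"]);R=np.array(s["eef_rot"])
print(PW)
for n,X in dict(knobtop=[.5013,-.2385,.125],knobbot=[.5013,-.2385,.097],sh=[.5013,-.2385,.084],foot=[.5013,-.2385,.02],tipL=p+R@[0,.01,0],tipR=p+R@[0,-.01,0],tipLf=p+R@[0.01,.01,0],tipLb=p+R@[-0.01,.01,0]).items(): print(n,np.round(wproj(X,s),1))
w=vision.camera("wrist")
for n in ("plug_grip","shoulder","plug_mark"):
    for d in finder.silhouettes("wrist",n)[:1]:
        y,x=np.nonzero(d["mask"]);print(n,round(d["confidence"],2),x.min(),x.max(),y.min(),y.max(),x.mean(),y.mean())
E
```

```text
{'mtx': array([[309.70691629,   0.        , 314.98443807],
       [  0.        , 309.70691629, 204.64398218],
       [  0.        ,   0.        ,   1.        ]]), 'T_tool_cam': array([[-4.45712235e-04, -9.55294767e-01, -2.95654713e-01,
         8.21795054e-02],
       [ 9.99999780e-01, -2.80678545e-04, -6.00637785e-04,
         1.19726036e-03],
       [ 4.90802199e-04, -2.95654916e-01,  9.55294682e-01,
        -2.06332648e-01],
       [ 0.00000000e+00,  0.00000000e+00,  0.00000000e+00,
         1.00000000e+00]])}
knobtop [313.4 249.6]
knobbot [313.6 232.5]
sh [313.7 225.8]
foot [314.  201.2]
tipL [327.5 229.1]
tipR [299.6 229.1]
tipLf [327.6 215.9]
tipLb [327.3 241.8]
plug_grip 0.84 292 344 213 274 316.497247706422 242.0275229357798
shoulder 0.76 267 365 155 241 316.7311755450663 197.73005169701057
plug_mark 0.65 291 344 213 274 316.3285248953001 241.8008375988832
```

Run:
```python
from look import *
s=readout.get_state();w=vision.camera("wrist");c=vision.camera("scene");d=vision.camera("side")
g=lambda x:(255*(x/255.)**.4).astype(np.uint8)
r=lambda x,z:cv2.resize(x,z,interpolation=cv2.INTER_CUBIC)
cv2.imwrite("pics/g3.png",np.hstack([r(g(w[190:290,265:365]),(600,600))[:, :],np.vstack([r(g(c[170:210,215:255]),(200,200)),r(g(d[150:190,342:382]),(200,200)),np.zeros((200,200,3),np.uint8)])]))
```

```text
(no output)
```

View pics/g3.png

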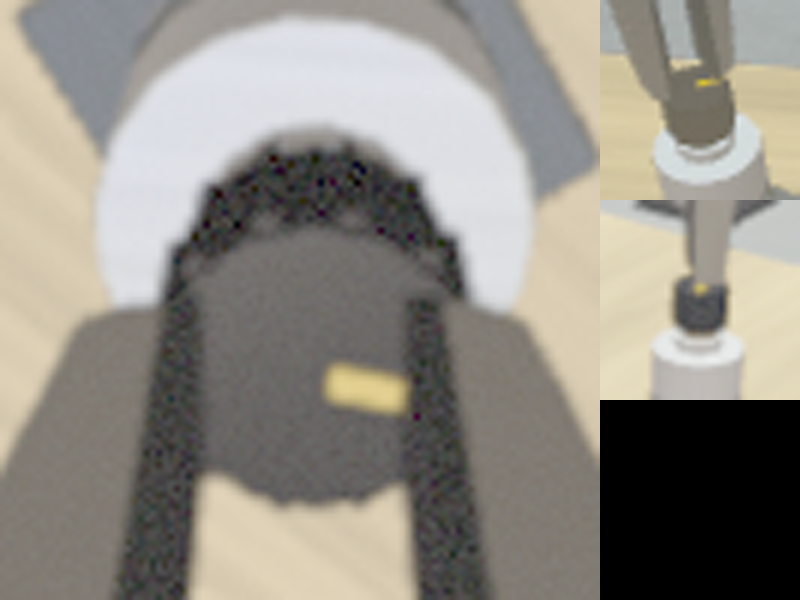

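The fingertips appear to end level with the knob's top, about 33 mm behind the reported TCP. At a 20 mm gap they span 35 px in the wrist view, where the TCP model gives 28 px. So nothing was gripped. I'll open, go 26 mm lower, close, and check.

```bash
python3 -m inch '[[0,0,0.004,0,0.056],[0,0,0.004,0,0.056],[0,0,0.004,0,0.056],[0,0,0.004,0,0.056],[-0.0015,0,-0.012,0,0.056],[-0.0015,0,-0.02,0,0.056],[-0.0015,0,-0.026,0,0.056],[-0.0015,0,-0.026,0,0.056]]' 15
python3 - <<'E'
from look import *
s=st()
E
python3 -m inch '[[0,0,0,0,0.02],[0,0,0,0,0.02],[0,0,0,0,0.02],[0,0,0,0,0.02],[0,0,0,0,0.02]]' 15
python3 - <<'E'
from look import *
s=st();print(np.round(s["joint_efforts"],3))
w=vision.camera("wrist")
g=lambda x:(255*(x/255.)**.4).astype(np.uint8)
cv2.imwrite("pics/g4.png",cv2.resize(g(w[160:290,225:405]),(720,520),interpolation=cv2.INTER_CUBIC))
E
```

```text
t: 5.95
position: [0.4984, -0.2386, 0.0651]
eef_rot: [[-0.74, -0.673, -0.002], [-0.673, 0.74, 0.001], [0.001, 0.002, -1.0]]
wrist_force: [-0.4, -0.0, -0.1]
finger_gap: 0.0556
grasp_force: 0.0
{'t': 5.95, 'joints': [-0.449, 0.38, 1.884, -0.0, 0.88, -2.758], 'position': [0.498, -0.239, 0.065], 'wrist_force': [-0.421, -0.04, -0.086], 'ft_torque': [0.1, 0.013, -0.025], 'grasp_force': 0.0, 'finger_gap': 0.056}
t: 6.37
position: [0.4992, -0.2388, 0.0669]
eef_rot: [[-0.74, -0.673, -0.0], [-0.673, 0.74, 0.001], [-0.0, 0.001, -1.0]]
wrist_force: [-2.2, 3.7, 4.6]
finger_gap: 0.0333
grasp_force: 15.0
{'t': 6.367, 'joints': [-0.449, 0.377, 1.883, 0.0, 0.882, -2.758], 'position': [0.499, -0.239, 0.067], 'wrist_force': [-2.188, 3.664, 4.644], 'ft_torque': [0.631, 0.352, -0.038], 'grasp_force': 15.002, 'finger_gap': 0.033}
[-9.7000e-01 -5.2408e+01 -2.7389e+01 -5.4800e-01 -9.6400e-01 -2.9000e-02]
```

View pics/g4.png

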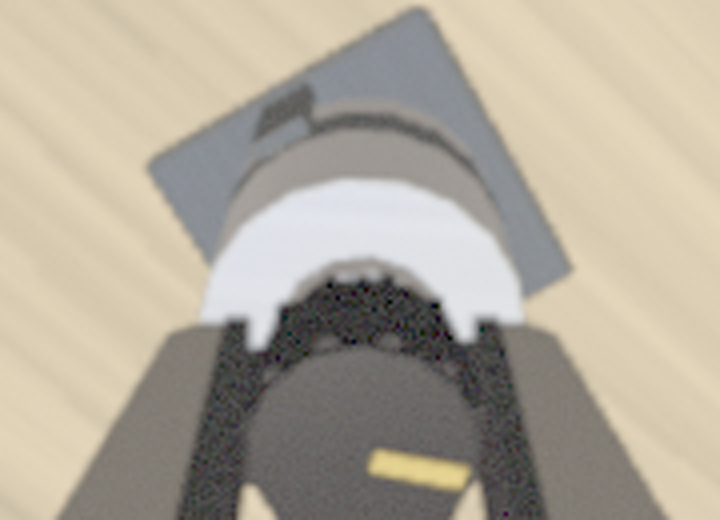

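Gripped (33 mm gap, 15 N); the pads sit on both sides of the knob. I'll firm the grip, then turn 1.0 rad, which is still within the free run.

```bash
cat > chk.py <<'E'
import sys,time
from look import *
v=[];e=[]
for i in range(int(sys.argv[2]) if len(sys.argv)>2 else 0):
    vision.camera("wrist"); s=readout.get_state(); v.append(s["ft_torque"][2]); e.append(s["joint_efforts"][5])
s=readout.get_state(); x=np.array(s["eef_rot"])[:,0]
print("t %.2f yaw %.3f q6 %.3f tz %.3f e6 %.3f gap %.4f f %s grip %.1f p %s"%(s["t"],np.arctan2(x[1],x[0]),s["joints"][5],s["ft_torque"][2],s["joint_efforts"][5],s["finger_gap"],np.round(s["wrist_force"],1),s["grasp_force"],np.round(s["position"],4)),"held",np.round(v,2),np.round(e,3))
sys.exit(max(abs(s["ft_torque"][2]),abs(s["joint_efforts"][5]))>float(sys.argv[1]))
E
python3 -m inch '[[-0.0006,0.0007,0,0,0.02],[-0.0006,0.0007,0,0,0.02],[-0.0006,0.0007,0,0,0.02]]' 50 | tail -3; python3 chk.py 1
python3 -m inch '[[-0.0006,0.0007,0,-0.1,0.02],[-0.0006,0.0007,0,-0.2,0.02],[-0.0006,0.0007,0,-0.3,0.02],[-0.0006,0.0007,0,-0.4,0.02]]' | tail -1; python3 chk.py 0.25 3
```

```text
wrist_force: [-0.9, 1.0, 5.2]
finger_gap: 0.0329
grasp_force: 50.0
t 6.67 yaw -2.403 q6 -2.758 tz -0.109 e6 -0.026 gap 0.0329 f [-0.9  1.   5.2] grip 50.0 p [ 0.4992 -0.2387  0.0669] held [] []
grasp_force: 50.0
t 7.15 yaw -2.805 q6 -2.356 tz -0.025 e6 0.495 gap 0.0325 f [-0.5  1.7  5.6] grip 50.0 p [ 0.4987 -0.2378  0.0669] held [-0.04 -0.08 -0.02] [-1.016  1.469  0.495]False
True
```

```bash
sed -i 's/^sys.exit.*/sys.exit(int(abs(s["ft_torque"][2])>float(sys.argv[1])))/' chk.py
python3 -m inch '[[0,0,0,-0.1,0.02],[0,0,0,-0.2,0.02],[0,0,0,-0.3,0.02],[0,0,0,-0.4,0.02],[0,0,0,-0.5,0.02],[0,0,0,-0.6,0.02]]' >/dev/null; python3 chk.py 0.25 &&
python3 -m inch '[[0,0,0,-0.06,0.02],[0,0,0,-0.12,0.02]]' >/dev/null; python3 chk.py 0.25 &&
python3 -m inch '[[0,0,0,-0.06,0.02],[0,0,0,-0.12,0.02]]' >/dev/null; python3 chk.py 0.25
```

```text
t 7.65 yaw 2.874 q6 -1.752 tz 0.100 e6 -1.884 gap 0.0322 f [ 1.1 10.   9.1] grip 50.0 p [ 0.4986 -0.2364  0.0669] held [] []
t 7.82 yaw 2.756 q6 -1.634 tz 0.103 e6 -0.948 gap 0.0325 f [ 1.9 11.4  8.4] grip 50.0 p [ 0.4987 -0.2361  0.0669] held [] []
t 7.98 yaw 2.636 q6 -1.514 tz 0.149 e6 -1.090 gap 0.0326 f [ 2.5 12.4  7.9] grip 50.0 p [ 0.4988 -0.2358  0.0669] held [] []
```

Sideways force grew to 12 N because the grip is about 2.6 mm off the knob's axis. I'll regrip centred at about (0.5011, -0.2371).

```bash
python3 -m inch '[[0,0,0,0,0.045],[0,0,0,0,0.045],[0,0,0,0,0.045],[0,0,0,0,0.045]]' 10 >/dev/null; python3 chk.py 1 1
```

```text
t 8.37 yaw 2.640 q6 -1.517 tz -0.015 e6 -0.007 gap 0.0447 f [ 0.2 -0.  -0.2] grip 0.0 p [ 0.4981 -0.2379  0.0663] held [-0.02] [-0.007]
```

```bash
python3 -m inch '[[0.003,0.001,0,0,0.045],[0.003,0.001,0,0,0.045],[0.003,0.001,0,0,0.02],[0.003,0.001,0,0,0.02],[0.003,0.001,0,0,0.02]]' 10 >/dev/null; python3 chk.py 1 2
python3 -m inch '[[0,0,0,0,0.02],[0,0,0,0,0.02]]' 50 >/dev/null; python3 chk.py 0.3 &&
python3 -m inch '[[0,0,0,-0.06,0.02],[0,0,0,-0.12,0.02]]' >/dev/null; python3 chk.py 0.3 &&
python3 -m inch '[[0,0,0,-0.06,0.02],[0,0,0,-0.12,0.02]]' >/dev/null; python3 chk.py 0.3 &&
python3 -m inch '[[0,0,0,-0.06,0.02],[0,0,0,-0.12,0.02]]' >/dev/null; python3 chk.py 0.3
```

```text
t 8.88 yaw 2.640 q6 -1.513 tz -0.007 e6 -0.050 gap 0.0340 f [-0.5  0.4  0.4] grip 10.0 p [ 0.5012 -0.2368  0.0665] held [-0.08 -0.01] [-0.053 -0.05 ]
t 9.05 yaw 2.640 q6 -1.513 tz -0.051 e6 -0.034 gap 0.0332 f [-0.1 -0.5 -0.9] grip 50.0 p [ 0.5012 -0.2368  0.0665] held [] []
t 9.22 yaw 2.517 q6 -1.391 tz 0.107 e6 -1.340 gap 0.0325 f [-1.3 -0.3 -1. ] grip 50.0 p [ 0.5011 -0.2367  0.0665] held [] []
t 9.38 yaw 2.397 q6 -1.270 tz 0.431 e6 -0.778 gap 0.0325 f [-0.1  0.2 -1.7] grip 50.0 p [ 0.5012 -0.2368  0.0665] held [] []
t 9.38 yaw 2.397 q6 -1.270 tz 0.431 e6 -0.778 gap 0.0325 f [-0.1  0.2 -1.7] grip 50.0 p [ 0.5012 -0.2368  0.0665] held [] []
```

```bash
python3 -m inch '[[0,0,0,-0.06,0.02],[0,0,0,-0.12,0.02]]' >/dev/null; python3 chk.py 0.6 &&
python3 -m inch '[[0,0,0,-0.06,0.02],[0,0,0,-0.12,0.02]]' >/dev/null; python3 chk.py 0.6 && 
python3 -m inch '[[0,0,0,-0.05,0.02],[0,0,0,-0.1,0.02]]' >/dev/null; python3 chk.py 0.6 5
python3 - <<'E'
from look import *
w=vision.camera("wrist")
g=lambda x:(255*(x/255.)**.4).astype(np.uint8)
cv2.imwrite("pics/g5.png",cv2.resize(g(w[160:290,225:405]),(720,520),interpolation=cv2.INTER_CUBIC))
E
```

```text
t 9.55 yaw 2.278 q6 -1.151 tz 0.418 e6 -0.743 gap 0.0323 f [-0.1 -0.3 -1.1] grip 50.0 p [ 0.5012 -0.2368  0.0665] held [] []
t 9.72 yaw 2.158 q6 -1.031 tz 0.522 e6 -0.685 gap 0.0326 f [ 0.5 -1.1 -1.4] grip 50.0 p [ 0.5012 -0.2368  0.0665] held [] []
t 10.13 yaw 2.062 q6 -0.935 tz 0.330 e6 0.347 gap 0.0325 f [ 0.6 -1.5 -1.5] grip 50.0 p [ 0.5012 -0.2368  0.0665] held [0.51 0.38 0.33 0.37 0.33] [-0.172  1.237  0.719  0.441  0.347]
```

View pics/g5.png

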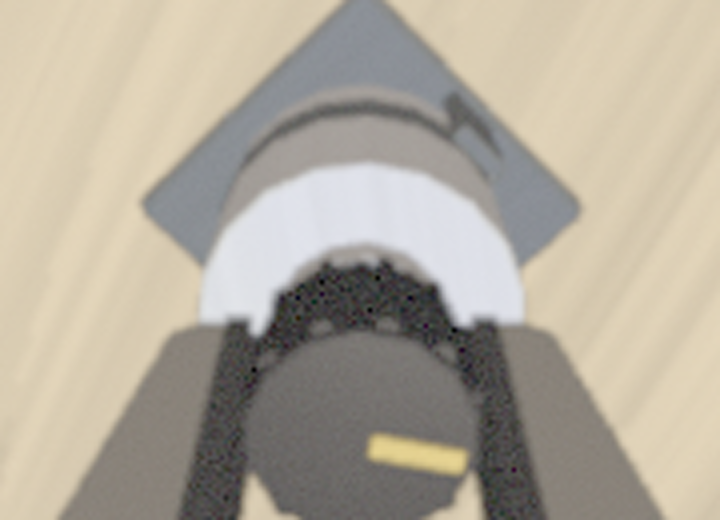

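Grip and mark are unchanged relative to each other, so there is no slip. Bite is about 0.34–0.45 rad. I'll turn a slow last 0.08 rad and read the torque while moving.

```bash
python3 -m inch '[[0,0,0,-0.04,0.02]]' >/dev/null; python3 chk.py 0.65 &&
python3 -m inch '[[0,0,0,-0.04,0.02]]' >/dev/null; python3 chk.py 0.65 4
python3 -m inch '[[0,0,0,0,0.06],[0,0,0,0,0.06],[0,0,0,0,0.06],[0,0,0.03,0,0.06],[0,0,0.06,0,0.06],[0,0,0.1,0,0.08],[0,0,0.12,0,0.08]]' 20 | head -2
python3 - <<'E'
from look import *
s=st()
for c in("scene","side","wrist"):
    im=vision.camera(c); 
    for d in finder.place_of(c,"tag_center")[:3]: print(c,np.round(d["position"],4),round(d["confidence"],2))
E
```

```text
t 10.27 yaw 2.022 q6 -0.895 tz 0.559 e6 -0.914 gap 0.0326 f [ 0.3 -0.5 -1.4] grip 50.0 p [ 0.5012 -0.2368  0.0665] held [] []
t 10.55 yaw 1.982 q6 -0.855 tz 0.383 e6 0.499 gap 0.0327 f [ 1.  -0.8 -1.5] grip 50.0 p [ 0.5012 -0.2367  0.0665] held [0.49 0.4  0.38 0.38] [-0.016  1.126  0.717  0.499]
t: 11.13
position: [0.5025, -0.2373, 0.1905]
{'t': 11.133, 'joints': [-0.444, 0.231, 1.773, 0.0, 1.133, -0.853], 'position': [0.502, -0.237, 0.191], 'wrist_force': [-0.164, -0.722, 0.575], 'ft_torque': [-0.03, -0.023, -0.092], 'grasp_force': 0.0, 'finger_gap': 0.071}
scene [0.5703 0.2413 0.0229] 0.74
scene [0.2651 0.2404 0.0086] 0.71
scene [0.1678 0.3003 0.0061] 0.66
side [0.2784 0.3247 0.0035] 0.84
side [0.2646 0.2387 0.0067] 0.82
side [0.5709 0.2391 0.0205] 0.67
```

Plug snug at about 0.56 N m while turning, and released. Now over the tag, with the finger line roughly along its y.

```bash
python3 -m inch '[[0.068,0.477,-0.03,1.3,0.085],[0.068,0.477,-0.03,1.3,0.085],[0.068,0.477,-0.03,1.3,0.085],[0.068,0.477,-0.03,1.3,0.085],[0.068,0.477,-0.03,1.3,0.085],[0.068,0.477,-0.03,1.3,0.085],[0.068,0.477,-0.03,1.3,0.085],[0.068,0.477,-0.03,1.3,0.085],[0.068,0.477,-0.03,1.3,0.085],[0.068,0.477,-0.03,1.3,0.085],[0.068,0.477,-0.03,1.3,0.085],[0.068,0.477,-0.03,1.3,0.085],[0.068,0.477,-0.03,1.3,0.085],[0.068,0.477,-0.03,1.3,0.085],[0.068,0.477,-0.03,1.3,0.085]]' | head -2
cat > tag.py <<'E'
from look import *
from scipy.optimize import brentq
vision.camera("scene"); s=st(); w=vision.camera("wrist")
def ray(u,v,s,z):
    K=PW["mtx"];m=np.array([(u-K[0,2])/K[0,0],(v-K[1,2])/K[1,1]]);th=np.hypot(*m)
    d=np.r_[np.sin(th)*m/th,np.cos(th)];T=PW["T_tool_cam"];R=np.array(s["eef_rot"])
    d=R@T[:3,:3]@d;o=R@T[:3,3]+s["position"]
    return o+d*(z-o[2])/d[2]
def tagfit(z):
    hsv=cv2.cvtColor(w,cv2.COLOR_BGR2HSV);m=cv2.inRange(hsv,(4,150,120),(17,255,255))
    n,l,stt,c=cv2.connectedComponentsWithStats(m);i=1+np.argmax(stt[1:,4]);y,x=np.nonzero(l==i)
    P=np.array([ray(u,v,s,z) for u,v in zip(x,y)])[:,:2]
    print("pix",stt[i],c[i]);return P
E
python3 - <<'E'
from tag import *
for d in finder.place_of("wrist","tag_center")[:3]: print(np.round(d["position"],4),d["confidence"])
P=tagfit(.027)
h=cv2.convexHull(P.astype(np.float32))
# circle from ring: fit by maximising points in annulus 22..30mm
best=max(((((np.abs(np.hypot(*(P-[cx,cy]).T)-.026)<.0045).sum()),cx,cy) for cx in np.arange(P[:,0].min()+.02,P[:,0].max()-.02,.001) for cy in np.arange(P[:,1].min()+.02,P[:,1].max()-.02,.001)))
c=np.array(best[1:]);q=P-c;far=q[np.hypot(*q.T)>.033];print(best,len(P),len(far),P.min(0),P.max(0))
if len(far):m=far.mean(0);print("yaw",np.arctan2(m[1],m[0]),np.hypot(*far.T).max())
cv2.imwrite("pics/t1.png",w)
E
```

```text
t: 12.68
position: [0.5681, 0.2394, 0.155]
{'t': 12.733, 'joints': [0.396, 0.363, 1.672, -0.0, 1.108, -1.312], 'position': [0.568, 0.239, 0.155], 'wrist_force': [0.295, 0.252, 0.179], 'ft_torque': [0.065, -0.064, -0.009], 'grasp_force': 0.0, 'finger_gap': 0.085}
[0.2976 0.4258 0.0005] 0.5
pix [ 290  164   53   64 1078] [316.3877551  192.04545455]
(np.int64(970), np.float64(0.5713599160736196), np.float64(0.24272157276886705)) 1078 76 [0.54135992 0.21272157] [0.61536303 0.27138824]
yaw 0.2844941234275884 0.0448649925310972
```

View pics/t1.png

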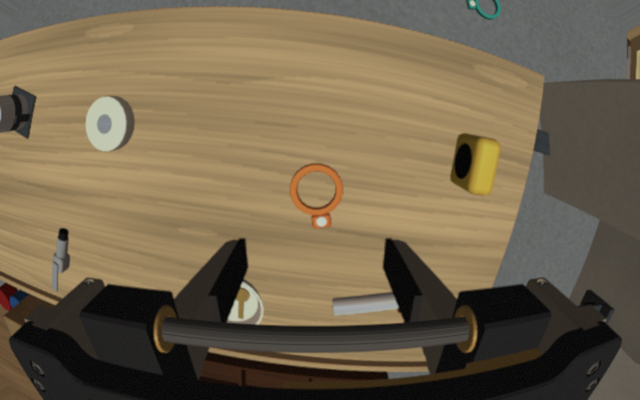

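The tag ring is at (316,189) in the wrist view, with its pod at (321,221). That puts its centre at about (0.571, 0.241), yaw about 0.28. I'll descend partway and recheck.

```bash
python3 -m inch '[[0.003,0.002,-0.04,0.12,0.085],[0.003,0.002,-0.08,0.14,0.085],[0.003,0.002,-0.12,0.14,0.085],[0.003,0.002,-0.14,0.14,0.085],[0.003,0.002,-0.14,0.14,0.085],[0.003,0.002,-0.14,0.14,0.085]]' | head -2
python3 - <<'E'
from tag import *
print(wproj([.571,.2412,.03],s))
P=tagfit(.027)
best=max(((((np.abs(np.hypot(*(P-[cx,cy]).T)-.026)<.0045).sum()),cx,cy) for cx in np.arange(.555,.590,.001) for cy in np.arange(.225,.26,.001)))
c=np.array(best[1:]);q=P-c;far=q[np.hypot(*q.T)>.033];print(best,len(P),len(far),P.min(0),P.max(0))
if len(far):m=far.mean(0);print("yaw",np.arctan2(m[1],m[0]),np.hypot(*far.T).max())
x=s["eef_rot"];print("toolyaw",np.arctan2(x[1][0],x[0][0]))
cv2.imwrite("pics/t2.png",cv2.resize(w[120:300,190:440],(750,540)))
E
```

```text
t: 13.33
position: [0.5717, 0.2411, 0.0161]
{'t': 13.383, 'joints': [0.397, 0.533, 1.758, -0.0, 0.849, -1.451], 'position': [0.573, 0.242, 0.018], 'wrist_force': [0.182, 0.129, 1.118], 'ft_torque': [0.116, 0.039, -0.006], 'grasp_force': 0.0, 'finger_gap': 0.085}
[312.30532043 233.81903523]
pix [ 271  192   86   97 2631] [313.95324971 235.00038008]
(np.int64(2386), np.float64(0.5720000000000001), np.float64(0.24200000000000002)) 2631 188 [0.54196336 0.21286681] [0.61642867 0.2717406 ]
yaw 0.31665896377324937 0.045087170963735
toolyaw -2.8644632050246828
```

View pics/t2.png

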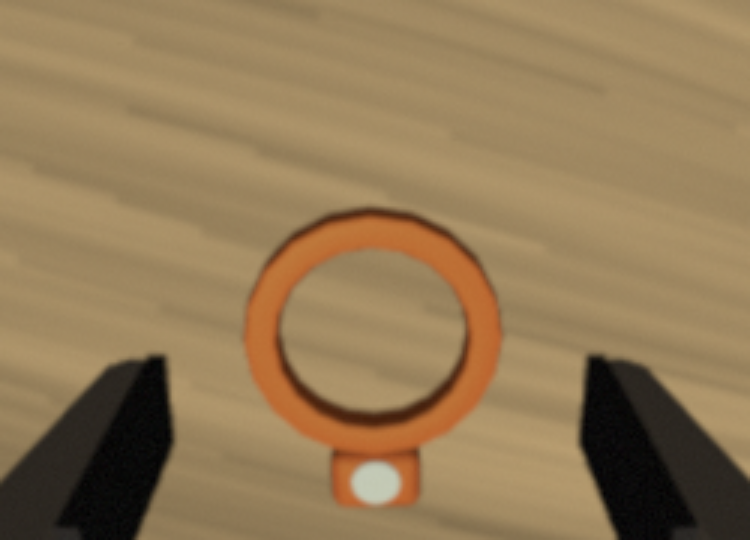

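Ring centred between fingers (375 vs 373 px), pod straight down. Guarded descent to just above the shelf, then grip.

```bash
python3 -m inch '[[-0.001,-0.0005,-0.015,0.02,0.08],[-0.001,-0.0005,-0.025,0.02,0.08],[-0.001,-0.0005,-0.030,0.02,0.08],[-0.001,-0.0005,-0.030,0.02,0.08]]' | sed -n '2p;6p'
python3 -m inch '[[0,0,-0.0015,0,0.08],[0,0,-0.003,0,0.08],[0,0,-0.003,0,0.08]]' | grep -E "posi|wrist"
python3 - <<'E'
from tag import *
cv2.imwrite("pics/t3.png",cv2.resize(w[120:300,190:440],(750,540)))
E
```

```text
position: [0.571, 0.2416, -0.0136]
grasp_force: 0.0
position: [0.5714, 0.2419, -0.0162]
wrist_force: [-0.4, -0.1, -0.1]
{'t': 14.067, 'joints': [0.398, 0.579, 1.774, -0.0, 0.788, -1.471], 'position': [0.571, 0.242, -0.016], 'wrist_force': [0.378, 0.248, -0.863], 'ft_torque': [0.082, -0.025, 0.003], 'grasp_force': 0.0, 'finger_gap': 0.08}
```

View pics/t3.png

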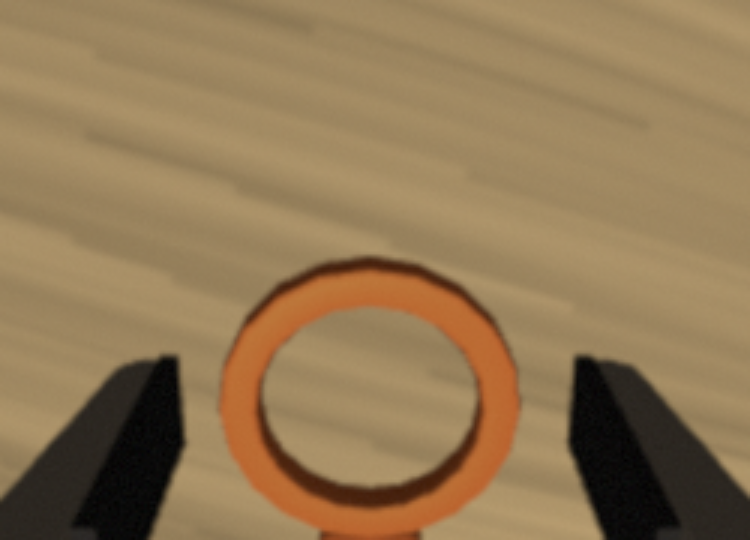

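The fingertips' scale (1.64 px/mm) against the ring top's (1.67 px/mm) puts the tips about 3.5 mm below the ring top. I'll go slightly lower, then grip gently. My picture views are used up (11, one over the limit of 10), so numbers only from here.

```bash
python3 -m inch '[[0,0,-0.0015,0,0.075],[0,0,-0.003,0,0.075],[0,0,-0.003,0,0.075]]' | grep -E "posi|wrist"
python3 chk.py 1 1
python3 -m inch '[[0,0,0,0,0.045],[0,0,0,0,0.045],[0,0,0,0,0.045],[0,0,0,0,0.045],[0,0,0,0,0.045],[0,0,0,0,0.045]]' 8 | grep -E "posi|wrist|fing|grasp"
python3 chk.py 1 1
```

```text
position: [0.5717, 0.2421, -0.0178]
wrist_force: [-3.5, -1.8, 17.6]
t 14.42 yaw -2.843 q6 -1.471 tz -0.043 e6 -0.013 gap 0.0750 f [-4.7 -1.4 16.9] grip 8.2 p [ 0.5717  0.242  -0.0178] held [-0.04] [-0.013]
position: [0.5728, 0.2423, -0.0178]
wrist_force: [-1.5, -1.7, 12.9]
finger_gap: 0.0599
grasp_force: 11.3
t 14.97 yaw -2.843 q6 -1.471 tz -0.061 e6 -0.008 gap 0.0599 f [-1.1 -1.3 13.2] grip 11.3 p [ 0.5728  0.2423 -0.0178] held [-0.06] [-0.008]
```

Ring gripped (59.9 mm gap); the tips touched the shelf at TCP z = -0.0178, so the seated ring corresponds to TCP z ≈ 0.046 at the canister. Lift and measure the ring in the hand.

```bash
python3 -m inch '[[0,0,0,0,0.045],[0,0,0.01,0,0.045],[0,0,0.03,0,0.045],[0,0,0.06,0,0.045],[0,0,0.1,0,0.045],[0,0,0.14,0,0.045],[0,0,0.15,0,0.045],[0,0,0.15,0,0.045],[0,0,0.15,0,0.045]]' 20 | grep -E "posi|wrist|fing|grasp"
python3 - <<'E'
from tag import *
p=np.array(s["position"]);R=np.array(s["eef_rot"])
P=tagfit(p[2]+.0475)
best=max(((((np.abs(np.hypot(*(P-[cx,cy]).T)-.026)<.0045).sum()),cx,cy) for cx in p[0]+np.arange(-.012,.012,.0005) for cy in p[1]+np.arange(-.012,.012,.0005)))
d=np.r_[best[1:],0]-np.r_[p[:2],0];print(best,len(P),P.min(0),P.max(0),"ring-tcp world",d,"tool",R.T@d)
E
```

```text
position: [0.5711, 0.2418, 0.1307]
wrist_force: [-0.4, 0.5, -0.7]
finger_gap: 0.0598
grasp_force: 20.0
{'t': 15.767, 'joints': [0.398, 0.394, 1.69, -0.0, 1.059, -1.471], 'position': [0.57, 0.241, 0.129], 'wrist_force': [-0.86, -0.687, -0.951], 'ft_torque': [0.087, 0.012, -0.024], 'grasp_force': 20.0, 'finger_gap': 0.06}
pix [ 265  208  101  109 3501] [314.8531848  256.90574122]
(np.int64(3204), np.float64(0.5672483633074016), np.float64(0.2424241562001675)) 3501 [0.53830277 0.2131098 ] [0.61103062 0.27137089] ring-tcp world [-0.003  0.001  0.   ] tool [2.57374708e-03 1.83733820e-03 3.78237762e-06]
```

```bash
python3 -m inch '[[-0.004,-0.025,0,0,0.045],[-0.01,-0.06,0,0,0.045],[-0.015,-0.1,0,0,0.045],[-0.02,-0.14,0,0,0.045],[-0.025,-0.18,0,0,0.045],[-0.03,-0.22,0,0,0.045],[-0.037,-0.26,0,0,0.045],[-0.042,-0.3,0,0,0.045],[-0.048,-0.34,0,0,0.045],[-0.053,-0.38,0,0,0.045],[-0.06,-0.42,0,0,0.045],[-0.063,-0.455,0,0,0.045],[-0.0665,-0.477,0,0,0.045],[-0.0665,-0.477,0,0,0.045],[-0.0665,-0.477,0,0,0.045],[-0.0665,-0.477,0,0,0.045]]' | grep -E "posi|wrist|fing|grasp"
cat > fit.py <<'E'
from tag import *
p=np.array(s["position"]);R=np.array(s["eef_rot"]);x=R[:,0];print("yaw",np.arctan2(x[1],x[0]))
P=tagfit(p[2]+.0475)
best=max(((((np.abs(np.hypot(*(P-[cx,cy]).T)-.026)<.0045).sum()),cx,cy) for cx in p[0]+np.arange(-.012,.012,.0005) for cy in p[1]+np.arange(-.012,.012,.0005)))
print("ring",np.round(best[1:],4),"tool off",R.T@(np.r_[best[1:],0]-np.r_[p[:2],0]))
g=cv2.cvtColor(w,cv2.COLOR_BGR2GRAY)
c=np.array([wproj([*best[1:],p[2]+.0375],s),wproj([.5012,-.2368,.125],s)]);print("hole px",c[0],"knob px expected",c[1])
m=((g<75)&(np.hypot(np.arange(640)[None]-c[0][0],np.arange(400)[:,None]-c[0][1])<35)).astype(np.uint8)
n,l,stt,cc=cv2.connectedComponentsWithStats(m)
for i in np.argsort(-stt[1:,4])[:3]+1: print("dark",stt[i],cc[i])
for d in finder.silhouettes("wrist","plug_grip")[:1]:
    y,xx=np.nonzero(d["mask"]);print("net",d["confidence"],xx.min(),xx.max(),y.min(),y.max())
for d in finder.place_of("wrist","shoulder")[:1]+finder.place_of("wrist","plug_grip")[:1]+finder.place_of("wrist","tag_center")[:2]: print(np.round(d["position"],4),d["confidence"])
E
python3 fit.py
```

```text
position: [0.5037, -0.2342, 0.129]
wrist_force: [-0.2, 0.2, -0.4]
finger_gap: 0.0597
grasp_force: 20.0
{'t': 17.2, 'joints': [-0.437, 0.301, 1.828, 0.0, 1.014, -2.307], 'position': [0.504, -0.234, 0.129], 'wrist_force': [0.06, 0.169, 0.284], 'ft_torque': [0.015, 0.03, -0.006], 'grasp_force': 20.0, 'finger_gap': 0.06}
yaw -2.8428888970985726
pix [ 265  208  101  110 3558] [314.89376054 256.71753794]
ring [ 0.5011 -0.2329] tool off [2.57287220e-03 1.83855470e-03 6.72711646e-06]
hole px [315.24010316 249.02395374] knob px expected [309.95066843 223.00110743]
dark [292 222  42  23 607] [313.14332784 231.57495881]
dark [296 275  43  10  65] [316.61538462 281.2       ]
dark [293 276   1   1   1] [293. 276.]
net 0.66 292 334 193 244
[ 0.5031 -0.2423  0.0817] 0.94
[ 0.5025 -0.236   0.111 ] 0.97
[0.265  0.242  0.0078] 0.71
```

Knob in the wrist view is at 313 px; alignment with the ring would put it at about 315 px. I'll correct y by −2 mm, then lower with force checks.

```bash
python3 -m inch '[[0,-0.002,0,0,0.045],[0,-0.002,0,0,0.045],[0,-0.002,-0.02,0,0.045],[0,-0.002,-0.035,0,0.045],[0,-0.002,-0.045,0,0.045],[0,-0.002,-0.055,0,0.045],[0,-0.002,-0.055,0,0.045]]' | grep -E "posi|wrist|fing|grasp"
python3 chk.py 1 1 &&
python3 -m inch '[[0,0,-0.01,0,0.045],[0,0,-0.018,0,0.045],[0,0,-0.024,0,0.045],[0,0,-0.024,0,0.045]]' | grep -E "posi|wrist|fing|grasp"
python3 chk.py 1 1
```

```text
position: [0.5036, -0.2367, 0.0737]
wrist_force: [-0.8, 0.8, -1.2]
finger_gap: 0.0595
grasp_force: 20.0
t 18.08 yaw -2.843 q6 -2.311 tz -0.047 e6 0.000 gap 0.0595 f [ 0.3 -0.3 -0.9] grip 20.0 p [ 0.5041 -0.237   0.0747] held [-0.05] [0.]
position: [0.5038, -0.2368, 0.0501]
wrist_force: [-0.1, 1.3, -0.9]
finger_gap: 0.0596
grasp_force: 20.0
t 18.47 yaw -2.843 q6 -2.311 tz 0.029 e6 -0.000 gap 0.0595 f [ 0.  -0.1 -0.2] grip 20.0 p [ 0.5041 -0.237   0.0508] held [0.03] [-0.]
```

Ring is past the knob with no contact force and about 5 mm to go. Continue in small steps.

```bash
python3 -m inch '[[0,0,-0.0015,0,0.045],[0,0,-0.003,0,0.045],[0,0,-0.003,0,0.045]]' | grep -E "posi|wrist"
python3 -m inch '[[0,0,-0.001,0,0.045],[0,0,-0.001,0,0.045]]' | grep -E "posi|wrist"; python3 chk.py 1 1
```

```text
position: [0.5047, -0.2373, 0.0485]
wrist_force: [-0.1, 0.1, -0.5]
position: [0.5047, -0.2372, 0.0475]
wrist_force: [-0.0, -0.8, -0.9]
t 18.93 yaw -2.843 q6 -2.311 tz 0.021 e6 -0.000 gap 0.0597 f [ 0.1 -0.1  0.1] grip 20.0 p [ 0.5047 -0.2372  0.0476] held [0.02] [-0.]
```

```bash
python3 -m inch '[[0,0,-0.001,0,0.045],[0,0,-0.001,0,0.045]]' | grep -E "posi|wrist"; python3 chk.py 1 1
python3 -m inch '[[0,0,-0.001,0,0.045],[0,0,-0.001,0,0.045]]' | grep -E "posi|wrist"; python3 chk.py 1 1
```

```text
position: [0.5046, -0.2372, 0.0464]
wrist_force: [0.1, 0.3, -0.9]
t 19.15 yaw -2.843 q6 -2.311 tz -0.016 e6 0.000 gap 0.0600 f [-0.7 -0.2  0.4] grip 20.0 p [ 0.5046 -0.2372  0.0465] held [-0.02] [0.]
position: [0.5047, -0.2373, 0.0461]
wrist_force: [-1.6, 0.5, 8.2]
t 19.37 yaw -2.843 q6 -2.311 tz -0.034 e6 0.000 gap 0.0595 f [-1.7  1.9  7.2] grip 20.0 p [ 0.5048 -0.2373  0.0462] held [-0.03] [0.]
```

Contact at z = 0.0462, as predicted. Release and retreat upward, then verify.

```bash
python3 -m inch '[[0,0,0.0005,0,0.064],[0,0,0.0005,0,0.068],[0,0,0.0005,0,0.075],[0,0,0.0005,0,0.08],[0,0,0.0005,0,0.08],[0,0,0.0005,0,0.08],[0,0,0.02,0,0.08],[0,0,0.05,0,0.08],[0,0,0.08,0,0.08],[0,0,0.12,0,0.08],[0,0,0.15,0,0.08],[0,0,0.15,0,0.08],[0,0,0.15,0,0.08]]' | grep -E "posi|wrist|fing|grasp"
python3 - <<'E'
from tag import *
p=np.array(s["position"])
P=tagfit(.094)
best=max(((((np.abs(np.hypot(*(P-[cx,cy]).T)-.026)<.0045).sum()),cx,cy) for cx in np.arange(.49,.515,.0005) for cy in np.arange(-.25,-.225,.0005)))
r=np.hypot(*(P-best[1:]).T);print("ring",np.round(best,4),len(P),"outer pct",np.percentile(r,[2,90]),P.min(0),P.max(0))
for c in("wrist","scene","side"):
    if c!="wrist": vision.camera(c)
    for n in("tag_center","shoulder","plug_grip"):
        for d in finder.place_of(c,n)[:4]:
            if abs(d["position"][1]+.237)<.05: print(c,n,np.round(d["position"],4),round(d["confidence"],2))
E
```

```text
position: [0.5058, -0.2378, 0.1973]
wrist_force: [-0.7, 1.4, -1.9]
finger_gap: 0.0796
grasp_force: 0.0
{'t': 20.5, 'joints': [-0.442, 0.231, 1.761, 0.0, 1.148, -2.311], 'position': [0.505, -0.237, 0.196], 'wrist_force': [-0.229, 0.541, -0.756], 'ft_torque': [0.05, 0.003, 0.008], 'grasp_force': 0.0, 'finger_gap': 0.079}
pix [ 287  163   57   68 1050] [314.60285714 191.80285714]
ring [ 9.500e+02  5.030e-01 -2.355e-01] 1050 outer pct [0.0222182  0.03037832] [ 0.47235232 -0.26545536] [ 0.5459347  -0.20697481]
wrist shoulder [ 0.5016 -0.2404  0.0809] 0.93
wrist plug_grip [ 0.4984 -0.2354  0.115 ] 0.95
scene tag_center [ 0.5041 -0.2372  0.0875] 0.68
scene shoulder [ 0.5033 -0.2372  0.0837] 0.56
scene plug_grip [ 0.5057 -0.2368  0.1105] 0.51
side shoulder [ 0.5045 -0.2378  0.0837] 0.79
side plug_grip [ 0.5024 -0.2344  0.1079] 0.61
```

The ring fits a 30 mm radius at z = 0.094, the tag centre is about 0.0875 on the axis, and the gripper is clear. Handing in.

```bash
python3 -c "
from station import job; print(job.hand_in())"
```

```text
the job is handed in; nothing more can be done
None
```

I tightened the plug to snug (about 0.56 N m while turning), set the orange tag's ring flat on the shoulder by force and camera readings, released it and handed the job in at about 21 s; the result was not reported, and I viewed 11 pictures, one over the limit of 10.

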